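Tighten the last cam of a display tray

ROBOT

A 6-joint arm with a two-finger parallel gripper is mounted at the origin on the work surface. World frame = base frame: x ahead of the robot, y to its left, z up, the work surface at z = 0. Lengths are in mm, angles in rad, forces in N, time in s.
With the tool pointing down it reaches from about 275 to 750 mm from the base axis. Payload 10.2 kg.
Tool frame: the origin (TCP) lies between the finger pads; the fingertips stand 11 mm ahead of it and the grasp point (between the pads) lies 8 mm behind it; z points along the fingers, y is the line along which they close (so a half turn about z gives the same grasp; the last joint's range is limited). The gripper opens to 85 mm and grips with 20 to 120 N. Pads are 22 mm wide; open, the fingers measure 114 mm over their backs; the gripper's body (76 mm by 85 mm) begins 54 mm behind the grasp point. The pads swing forward as they close: fully open they stand 13 mm farther back than shut.
Start: joints at [-1.422, 0.313, 1.498, -0, 1.331, -0.223], TCP at [190.717, -489.14, 242.294] pointing down, gripper open.
Joint ranges: [-2.94, 2.94], [-0.97, 2.17], [0.19, 2.56], [-1.23, 4.37], [0.02, 3.11], [-2.88, 2.88]. Speed limits (rad/s): [2.39, 2.39, 3.01, 3.14, 3.14, 3.14].

INTERFACE

Orientations are given as a unit quaternion [w, x, y, z].
In Python, from rig import sense, eyes, finish_job gives the robot as it stands.
- The arm moves only by the shell command python3 -m jog 'ROWS' [FORCE]. ROWS is JSON, a list of rows, each a list of 7 numbers: the shift along the tool's x, y, z in m, then the turn, a rotation vector about the tool's x, y, z in rad, then the finger opening in m, from 0 to 0.0854. In form: [[dx, dy, dz, rx, ry, rz, gripper], ...]. A call has 1 to 5 rows; each row shifts and turns the commanded pose from where the row before left it, along the tool's axes as they then stand; what a row does not reach is not made up. A row lasts 1/10 s, in which the tool goes at most 50 mm and 8.59 degrees, less where a joint would pass 70% of its speed; a pose out of reach is approached as far as the arm can. A call is refused whole if a number of a shift passes 0.05 or a number of a turn 0.15, either way. A call with a gripper value outside its range is refused whole. The fingers move at their own pace and stop on an object; FORCE is the grip in N (left out, the last holds). Time passes only in rows, so rows that do not move let the fingers close. It gives the time, the measured TCP pose, the force, the opening and the grip force at its end, in the units of the state.
- sense(): the state, without advancing time (a new reading comes with each control period).
- eyes.capture(name): name is "scene" or "top"; returns the picture (420x560x3 uint8, red, green, blue); there is no depth.
- eyes.calibration(name): a dict with "fx", "fy", "cx", "cy" (pixels), "cam_to_world" (4x4, takes a point from camera to world coordinates). Camera axes: x right, y down, z forward; pixel columns grow to the right and rows downward; lengths in mm; the calibration is good to about 2 mm. A picture is of the moment at which its call begins. calibration takes no time and is no camera call.
- finish_job(): hands the job in; it is judged then, once.
The state is a dict: "time_s": time; "joints": joint angles; "dq": joint speeds; "tau": joint torques, N m; "eef_pos": TCP position; "ee_rot": TCP orientation; "force": force on the tool from outside, world axes, zero at the start; "wrist_torque": the same for the moment, N m; "grip_width": opening from 0.0 (shut) to 1.0 (fully open); "grip_force": force on a finger pad.
Only numpy, scipy, OpenCV 4.12 (cv2) and the standard library are available. Lean on these libraries where they do the work, as an engineer would, in place of code of your own. Each camera call takes 0.05 s, during which the arm holds its last target. There are 200 camera calls.

TASK

The flat-pack display tray for the stall still has one loose cam, so its side panel stands off a few millimetres. Take the flat-blade screwdriver from the wooden stand, turn that cam clockwise about a quarter turn with the blade, without bearing down or forcing it, until it is fully home and the panel is drawn tight, then put the screwdriver back upright in its hole in the stand. Leave the cash box, the thread spools and the bradawl where they are, and keep the gripper itself off the tray.

Things in the scene. Friction and masses are not known exactly. Their poses are not given: they have to be found in the camera images.
- tray: Plywood tray, does not shift. Base board 220 x 260 mm (its x, y), 18 mm thick, flat on the table; origin at the centre of its underside. Side panels 18 mm thick, 80 mm high stand outside both y edges; thin dark back at the -x edge, 80 mm high; +x edge open. Four 20 mm cams at x = +-60, y = +-96, flush with the board. Three are home (slots about along x); the one at x = +60, y = -96 is loose.
- cam_axis (a point): Centre of the loose cam's top face, 18 mm above the table, axes as the tray's (it does not turn with the cam). Slot across the whole 20 mm cam, 3.2 mm wide, 5.5 mm deep, upright walls, no lead-in. At the start it lies along the tray's y within 0.3 rad. It turns clockwise, at 0.035-0.06 N m, to a hard stop 1.35-1.79 rad past the tray's y; there over 0.11 N m forces it. It stays where left.
- panel_edge (a point): Top corner, at the tray's +x end, of the inner face of the -y side panel, 80 mm above the table. The panel pivots on its tight joint at x = -60: this corner stands about 4.4 mm off the board's edge (tray y = -134) at the start and is drawn in by the cam to y = -130, touching, just as the cam comes home.
- driver: Screwdriver upright in one of the stand's holes. Origin: middle of the blade's tip edge, z up the shaft. Blade 1.6 mm thick (x), 10 mm wide (y), with about 0.15 rad of play in the cam's slot; shaft 8 mm; ferrule 28 mm round at z = 66-72, resting on the stand; wooden handle z = 72-156, domed to 161, 26 mm across between flat faces 18 mm wide, along x and y. It can twist a little in the grip.
- stand: Dark wooden block, fixed, 60 x 150 mm (x, y), 72 mm high, origin at the centre of its underside, with two vertical through holes 16 mm wide at y = +40 and -40 mm.
- stand_hole0 (a point): Centre of the mouth of the stand's hole at y = +40, at its top face.
- stand_hole1 (a point): Centre of the mouth of the stand's hole at y = -40, at its top face.
- bradawl: Bystander: bradawl with a bulbous wooden handle (34 mm wide, top 52 mm above the stand) in the stand's other hole. Origin at its point, z up.
- cashbox: Bystander: small black cash box 98 x 128 x 65 mm, origin at the centre of its underside.
- spool_a: Bystander: wooden spool of blue thread, 42 mm wide, 51 mm high, standing; origin at the centre of its underside.
- spool_b: Bystander: wooden spool of rust-brown thread, 42 mm wide, 51 mm high, standing; origin at the centre of its underside.
There are look-alikes about, which are no part of the job. Of the things like the driver, leave any that is turquoise; of the rest the larger one is meant. What is shaped like the stand but blue or white is not meant.

How it is judged (in metres and radians):
On the way, in this order (a step that is already met when the one before it is completed fails the run):
1. the blade is in the slot of the still loose cam: tip over 2 mm below the cam's face, within 5 mm of its centre, shaft upright within 0.15 rad, the panel still over 1.5 mm off (z of driver in the frame of tray below 0.016 m and horizontal distance between driver and cam_axis below 0.005 m and angle between driver's own z axis and vertical below 0.15 rad and y of panel_edge in the frame of tray below -0.1315 m), for 0.1 s.
2. with the blade still in the slot, the cam is turned home: the panel is drawn in to within 0.15 mm of touching (z of driver in the frame of tray below 0.0165 m and horizontal distance between driver and cam_axis below 0.006 m and y of panel_edge in the frame of tray above -0.13015 m), for 0.1 s.
At the end, for the whole second after the job is handed in: The cam is home, so that the side panel's edge is within 0.15 mm of touching the base board, and the screwdriver is back in a hole of the stand, upright within 0.12 rad, its ferrule resting on the block (tip under 10 mm above the table and within 8 mm of the hole's axis), released and at rest (y of panel_edge in the frame of tray above -0.13015 m and (horizontal distance between driver and stand_hole0 below 0.008 m or horizontal distance between driver and stand_hole1 below 0.008 m) and height (world z) of driver below 0.01 m and angle between driver's own z axis and vertical below 0.12 rad and linear speed of driver below 0.02 m/s).
It fails at once if the screwdriver is forced: its contact forces on the tray and cam (pressing, or twisting against the stop) add up to more than 35 N (contact force between driver and tray above 35 N).
It fails at once if the gripper or arm pushes on the tray (contact force between any of the fingers, the arm and tray above 5 N).
It fails at once if a bystander is shifted by more than 30 mm, or the bradawl leaves its hole or tips (distance of any of cashbox, spool_a, spool_b, bradawl from where it was at the start of the episode above 0.03 m or angle between bradawl's own z axis and vertical above 0.6 rad).
It also fails if it takes over 72 s, if anything falls off the work surface, if the arm or the gripper's body presses on something with over 40 N, if the wrist force passes 120 N, or if a joint passes its speed limit or range.

## Working session

There is one attempt and no reset: what is moved stays moved. The work goes in short steps, Python scripts to look and compute and a shell command to move; the robot and the scene stay as the last step left them, time stands still between calls to the robot, and variables do not carry over. Pictures are saved under pics/ and viewed, at most 10 in all, crops included, and the job is handed in when it is done.

```bash
ls; mkdir -p pics
python3 - <<'E'
from rig import sense, eyes
import cv2, numpy as np
for n in("scene","top"):
    im=eyes.capture(n); cv2.imwrite(f"pics/{n}0.png",im[:,:,::-1])
    c=eyes.calibration(n); print(n,{k:(np.round(v,3).tolist()) for k,v in c.items()})
print(sense())
E
```

```text
pics
scene {'fx': 471.423, 'fy': 471.423, 'cx': 276.228, 'cy': 208.002, 'cam_to_world': [[0.802, 0.45, -0.394, 962.24], [0.598, -0.611, 0.519, -607.276], [-0.007, -0.652, -0.758, 942.005], [0.0, 0.0, 0.0, 1.0]]}
top {'fx': 513.818, 'fy': 513.818, 'cx': 276.253, 'cy': 208.848, 'cam_to_world': [[0.003, -0.998, 0.067, 391.493], [-1.0, -0.003, -0.007, -4.742], [0.007, -0.067, -0.998, 1665.958], [0.0, 0.0, 0.0, 1.0]]}
{'time_s': 0.1, 'joints': array([-1.42239026e+00,  3.13414815e-01,  1.49832439e+00, -7.27693930e-06,
        1.33102638e+00, -2.23416228e-01]), 'dq': array([-0.00083811, -0.00137602,  0.00022324, -0.00159024, -0.00088848,
        0.00015214]), 'tau': array([ 2.51720798e-03, -4.12897289e+01, -2.60139692e+01, -2.10741032e-04,
        3.02167980e-03,  1.65752340e-05]), 'eef_pos': array([ 190.68702871, -488.92055384,  241.79549854]), 'ee_rot': array([-5.86183870e-04,  9.82767911e-01,  1.84842877e-01,  1.84588246e-05]), 'force': array([-0.10180218,  0.24157437,  0.16071425]), 'wrist_torque': array([-0.01881164,  0.00661929, -0.00792444]), 'grip_force': 0.0, 'grip_width': 1.0000675342625645}
```

View pics/scene0.png

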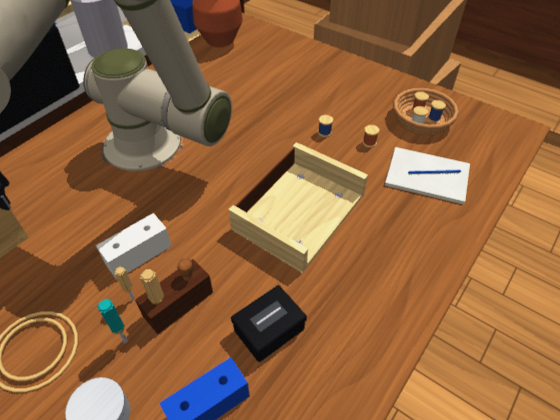

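View pics/top0.png

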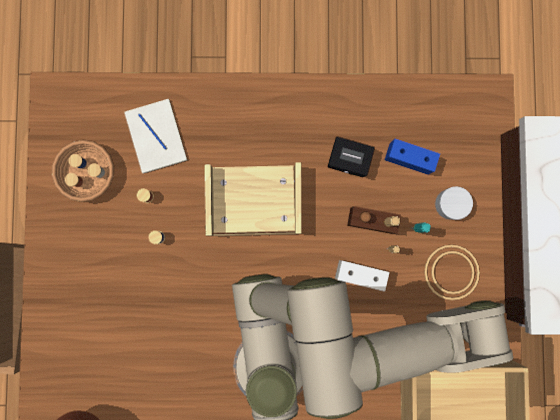

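Run:
```python
import cv2, numpy as np
s=cv2.imread("pics/scene0.png");t=cv2.imread("pics/top0.png")
def crop(im,x,y,w,h,k): return cv2.resize(im[y:y+h,x:x+w],None,fx=k,fy=k,interpolation=cv2.INTER_CUBIC)
# stand: scene 90..220,250..350 x4 ; top 340..440,195..270 x4
a=crop(s,90,245,100,75,4);a2=crop(s,130,245,100,75,4)
b=crop(t,340,195,100,75,4); c=crop(s,225,140,150,150,4);d=crop(t,200,155,110,90,7)
cv2.imwrite("pics/c1.png",np.vstack([np.hstack([crop(s,90,245,133,100,3),crop(t,345,195,133,100,3)]),np.zeros((10,798,3),np.uint8)]))
cv2.imwrite("pics/c2.png",crop(s,225,145,145,120,5))
cv2.imwrite("pics/c3.png",d)
```

```text
(no output)
```

View pics/c1.png

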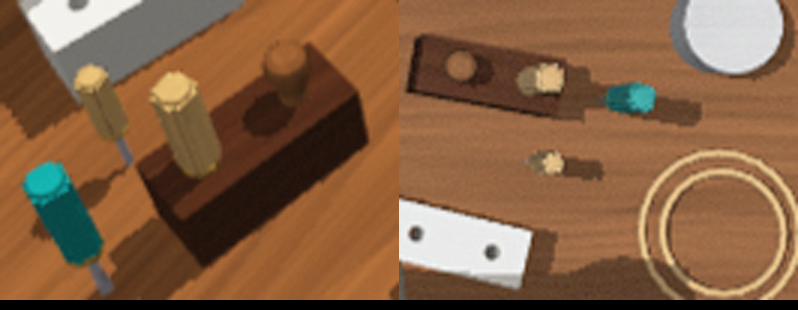

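View pics/c2.png

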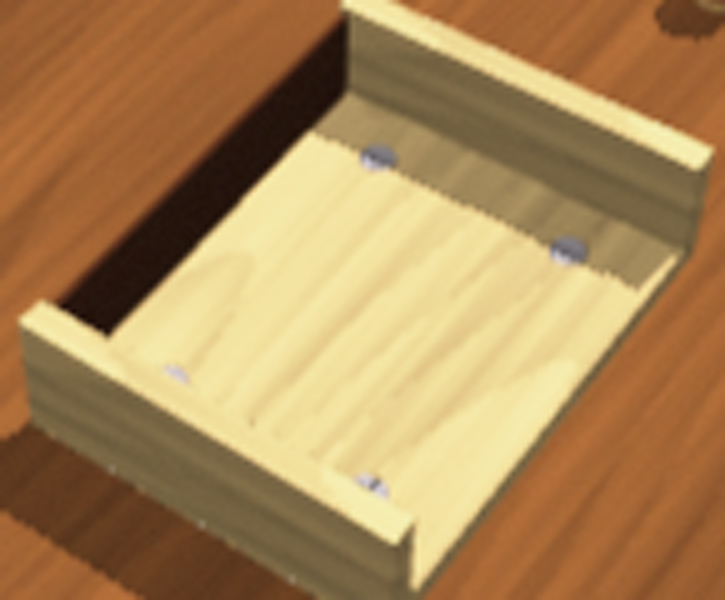

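View pics/c3.png

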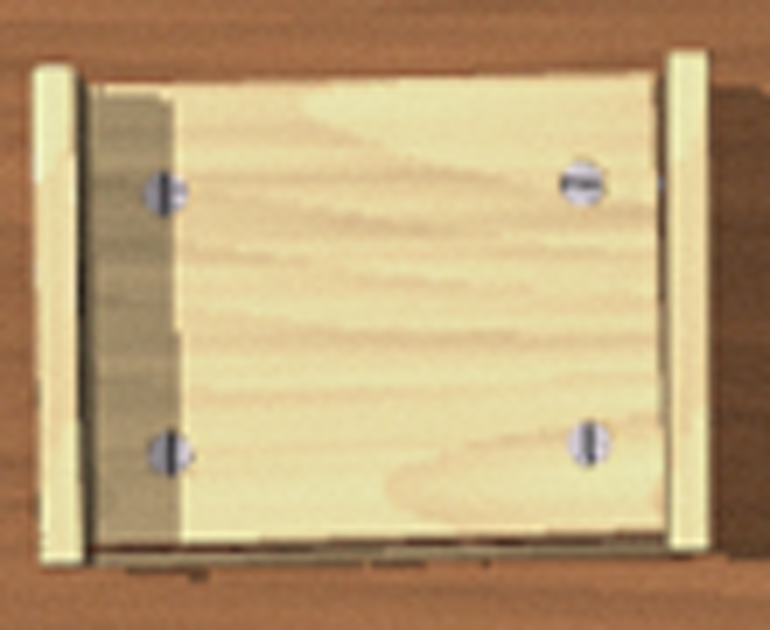

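Scene: driver is the tall wooden handle in the dark stand at (148,274). Things it could be confused with: the small wooden one at (121,271), the turquoise one at (104,305) and the bradawl at (186,266). The description picks the big wooden one in the dark stand, since the white and blue blocks are decoys, and the close crop confirms it. The top crop shows the loose cam at about (283,181), with its slot lying across the image.

```bash
cat > h.py <<'E'
import cv2, numpy as np
from rig import eyes, sense
from scipy.optimize import least_squares
C={n:eyes.calibration(n) for n in("scene","top")}
def K(n): c=C[n]; return np.array([[c["fx"],0,c["cx"]],[0,c["fy"],c["cy"]],[0,0,1.]])
def P(n):
    T=np.linalg.inv(np.array(C[n]["cam_to_world"])); return K(n)@T[:3]
def proj(n,p):
    q=P(n)@np.append(p,1.); return q[:2]/q[2]
def tri(ps,pt):
    X=cv2.triangulatePoints(P("scene"),P("top"),np.array(ps,float).reshape(2,1),np.array(pt,float).reshape(2,1)); return X[:3,0]/X[3,0]
def onplane(n,px,z):
    Pm=P(n); H=np.c_[Pm[:,0],Pm[:,1],Pm[:,2]*z+Pm[:,3]]; q=np.linalg.solve(H,np.append(px,1.)); return q[:2]/q[2]
def rect(n,im,c,z,mm=50,mmh=37.5,k=8,yaw=0):
    # image right = -y, up = +x (rotated by yaw) about centre c
    Pm=P(n); H=np.c_[Pm[:,0],Pm[:,1],Pm[:,2]*z+Pm[:,3]]
    w,h=int(mm*k),int(mmh*k); cs,sn=np.cos(yaw),np.sin(yaw)
    ex=np.array([cs,sn]);ey=np.array([-sn,cs])
    A=np.array([[0,-1/k,(h/2)/k],[-1/k,0,(w/2)/k]])  # local (x,y) from (u,v)
    M=np.vstack([np.c_[ex,ey]@A,[0,0,1]]); M[:2,2]+=c
    return cv2.warpPerspective(im,H@M,(w,h),flags=cv2.INTER_CUBIC|cv2.WARP_INVERSE_MAP)
E
python3 - <<'E'
from h import *
s=cv2.imread("pics/scene0.png");t=cv2.imread("pics/top0.png")
f=lambda c,k,o:(np.array(c)+.5)/k-.5+np.array(o)
top=[f(c,7,(200,155)) for c in[(581,184),(165,193),(171,453),(589,443)]]
sc=[f(c,5,(225,145)) for c in[(569,250),(378,157)]] # +60+96, -60+96
L=np.array([[60,-96],[60,96],[-60,96],[-60,-96.]])
W=np.array([onplane("top",p,18) for p in top])
def fit(L,W):
    def r(v): c,s_=np.cos(v[2]),np.sin(v[2]); return (L@np.array([[c,s_],[-s_,c]])+v[:2]-W).ravel()
    q=least_squares(r,[400,0,0]); return q.x,q.fun.round(1)
print("top fit",*fit(L,W)); 
Ws=np.array([onplane("scene",p,18) for p in sc]); print("scene fit",*fit(L[1:3],Ws))
d=tri(f((174,88),3,(90,245)),f((548-399,78),3,(345,195)));print("handle top",d)
b=tri(f((288,55),3,(90,245)),f((461-399,66),3,(345,195)));print("bradawl",b)
print("small",tri(f((93,78),3,(90,245)),f((550-399,162),3,(345,195))),"turq",tri(f((45,175),3,(90,245)),f((640-399,97),3,(345,195))))
cs=W[0]
out=np.vstack([np.hstack([rect("scene",s,d[:2],160),rect("top",t,d[:2],160)]),np.hstack([rect("scene",s,cs,18),rect("top",t,cs,18)])])
cv2.imwrite("pics/r1.png",out); print(d,cs)
E
```

```text
top fit [5.29802905e+02 5.77176714e+01 2.81501587e-02] [ 0.4 -0.4 -0.1 -0.1 -0.2  0.4 -0.1  0.1]
scene fit [5.29529001e+02 6.29716765e+01 2.70520929e-02] [-0.4 -0.   0.4  0. ]
handle top [ 458.69922806 -359.93868351  165.76619778]
bradawl [ 473.50238531 -281.62054339  123.08175161]
small [ 376.47894298 -372.27785685  117.78309321] turq [ 440.18119062 -450.64523801  163.42118018]
[ 458.69922806 -359.93868351  165.76619778] [592.07486891 -36.10693165]
```

View pics/r1.png

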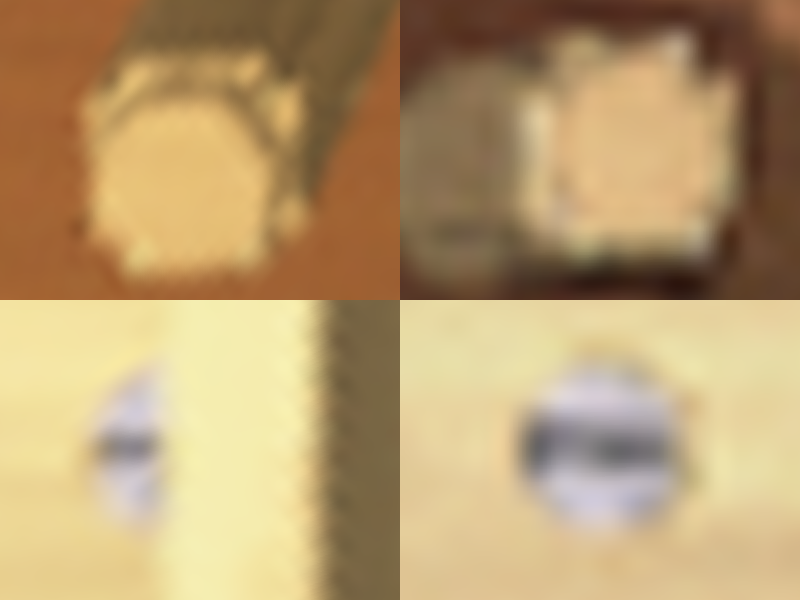

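Rectified view: the handle's flats lie nearly along the world axes (yaw about +0.07). The cam slot lies almost along tray y. The two cameras disagree by about 5 mm in y, so the fine alignment will be done relative to the cam. Next I move above the handle.

```bash
python3 -m jog '[[0,0,0,0,0,-0.141,0.05],[0,0,0,0,0,-0.141,0.05],[0,0,0,0,0,-0.141,0.05],[0,0,0,0,0,-0.141,0.05],[0,0,0,0,0,-0.141,0.05]]' 40 >/dev/null
python3 -m jog '[[0,0,0,0,0,-0.141,0.05],[0,0,0,0,0,-0.141,0.05],[0,0,0,0,0,-0.141,0.05],[0,0,0,0,0,-0.141,0.05]]'
python3 -m jog '[[0.0155,0.0394,0,0,0,0,0.05],[0.0155,0.0394,0,0,0,0,0.05],[0.0155,0.0394,0,0,0,0,0.05],[0.0155,0.0394,0.01,0,0,0,0.05]]' >/dev/null
python3 -m jog '[[0.0155,0.0394,0.014,0,0,0,0.05],[0.0155,0.0394,0.014,0,0,0,0.05],[0.0155,0.0394,0.014,0,0,0,0.05],[0,0,0,0,0,0,0.05],[0,0,0,0,0,0,0.05]]'
python3 - <<'E'
from h import *
s=eyes.capture("scene");t=eyes.capture("top")
for n,i in(("scene",s),("top",t)):
    cv2.imwrite(f"pics/{n}1.png",i[:,:,::-1]); print(n,proj(n,sense()["eef_pos"]))
a=s[180:330,70:220];b=t[150:300,320:470]
cv2.imwrite("pics/g1.png",np.hstack([cv2.resize(q,(400,400),interpolation=cv2.INTER_CUBIC) for q in(a,b)])[:,:,::-1])
E
```

```text
time_s: 1.0
eef_pos: [190.7, -489.0, 241.9]
ee_rot: [-0.0, 0.68, 0.733, 0.0]
force: [-0.0, 1.2, 0.6]
grip_width: 0.582
grip_force: 0.0
time_s: 1.9
eef_pos: [458.5, -361.0, 189.6]
ee_rot: [-0.001, 0.681, 0.732, -0.0]
force: [-0.2, -0.5, 0.4]
grip_width: 0.584
grip_force: 0.0
scene [143.07128746 267.46742017]
top [396.9051334  220.45752954]
```

View pics/g1.png

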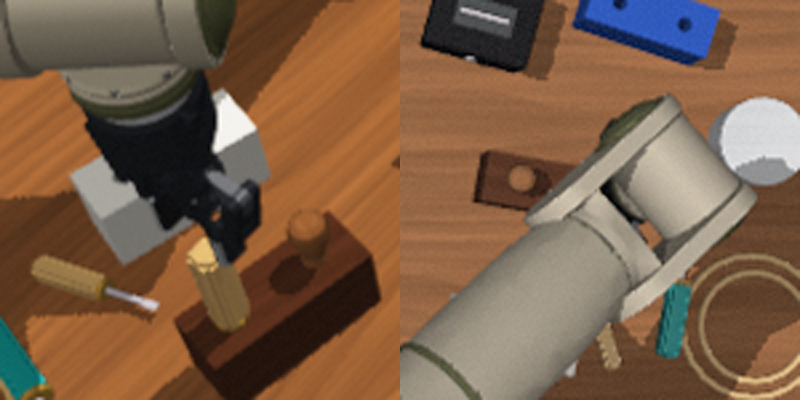

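The view shows the gripper directly above the driver's handle, at crop (205,245), which still stands in the dark stand. The two decoy drivers have fallen over by themselves. I descend and check the force.

```bash
python3 -m jog '[[0,0,0.015,0,0,0,0.05],[0,0,0.01,0,0,0,0.05],[0,0,0,0,0,0,0.05]]' 40 | grep -E "force|pos"
python3 -m jog '[[0,0,0.012,0,0,0,0.05],[0,0,0.012,0,0,0,0.05],[0,0,0.012,0,0,0,0.05],[0,0,0,0,0,0,0.05]]' | grep -E "force|pos"
python3 -m jog '[[0,0,0,0,0,0,0.03],[0,0,0,0,0,0,0.02],[0,0,0,0,0,0,0.01],[0,0,0,0,0,0,0.0],[0,0,0,0,0,0,0]]' 40
python3 -c "from rig import sense; s=sense(); print(s['wrist_torque'],s['eef_pos'])"
```

```text
eef_pos: [457.2, -361.7, 164.2]
force: [-0.3, -0.3, -0.5]
grip_force: 0.0
eef_pos: [457.6, -360.9, 127.1]
force: [0.1, 0.1, 0.6]
grip_force: 0.0
time_s: 3.2
eef_pos: [458.4, -361.8, 129.7]
ee_rot: [0.0, 0.682, 0.731, -0.0]
force: [-1.5, -0.7, 1.8]
grip_width: 0.293
grip_force: 39.9
[-0.03092305  0.00504318  0.00213716] [ 458.39561476 -361.78197071  129.72587825]
```

```bash
python3 -m jog '[[0,0,-0.015,0,0,0,0],[0,0,-0.03,0,0,0,0],[0,0,-0.035,0,0,0,0],[0,0,-0.035,0,0,0,0],[0,0,-0.03,0,0,0,0]]' 40
python3 -m jog '[[0.015,0.0074,0,0,0,0,0],[0.0265,0.013,0,0,0,0,0],[0.0265,0.013,0,0,0,0,0],[0.0265,0.013,0,0,0,0,0],[0.0265,0.013,0,0,0,0,0]]' >/dev/null
python3 -m jog '[[0.0265,0.013,0,0,0,0,0],[0.0265,0.013,0,0,0,0,0],[0.0265,0.013,0,0,0,0,0],[0.0265,0.013,0,0,0,0,0],[0.0265,0.013,0,0,0,0,0]]' >/dev/null
python3 -m jog '[[0.0265,0.013,0,0,0,0,0],[0.0265,0.013,0.01,0,0,0,0],[0.0115,0.006,0.02,0,0,0,0],[0,0,0.03,0,0,0,0],[0,0,0.01,0,0,0,0]]' >/dev/null
python3 -m jog '[[0,0,0.01,0,0,0,0],[0,0,0,0,0,0,0],[0,0,0,0,0,0,0]]'
python3 - <<'E'
from h import *
s=eyes.capture("scene");t=eyes.capture("top")
for n,i in(("scene",s),("top",t)): cv2.imwrite(f"pics/{n}2.png",i[:,:,::-1])
p=sense()["eef_pos"]; print(p, sense()["joints"][5]); tip=p+[0,0,-122.5]
for n in("scene","top"): print(n,"tip px",proj(n,tip),"cam px",proj(n,[592,-33.7,18]))
a=cv2.resize(s[165:265,240:340],(600,600),interpolation=cv2.INTER_CUBIC);b=cv2.resize(t[130:250,250:310][:100,:33],(200,600),interpolation=cv2.INTER_CUBIC)
b=cv2.resize(t[150:225,263:301],(200,395),interpolation=cv2.INTER_CUBIC); b=np.vstack([b,np.zeros((205,200,3),np.uint8)])
cv2.imwrite("pics/v1.png",np.hstack([a,b])[:,:,::-1])
E
```

```text
time_s: 3.7
eef_pos: [458.2, -361.5, 276.0]
ee_rot: [0.0, 0.682, 0.731, -0.0]
force: [-0.2, -0.8, -1.6]
grip_width: 0.299
grip_force: 39.6
time_s: 5.5
eef_pos: [592.3, -33.8, 195.2]
ee_rot: [0.001, 0.682, 0.731, 0.0]
force: [1.3, 0.9, -1.0]
grip_width: 0.302
grip_force: 39.7
[592.40136532 -33.72353199 195.39712576] -0.32381481268533546
scene tip px [298.49694073 229.25648268] cam px [297.7066911  243.13538503]
top tip px [282.14713389 178.62236338] cam px [281.82546606 180.87742232]
```

View pics/v1.png

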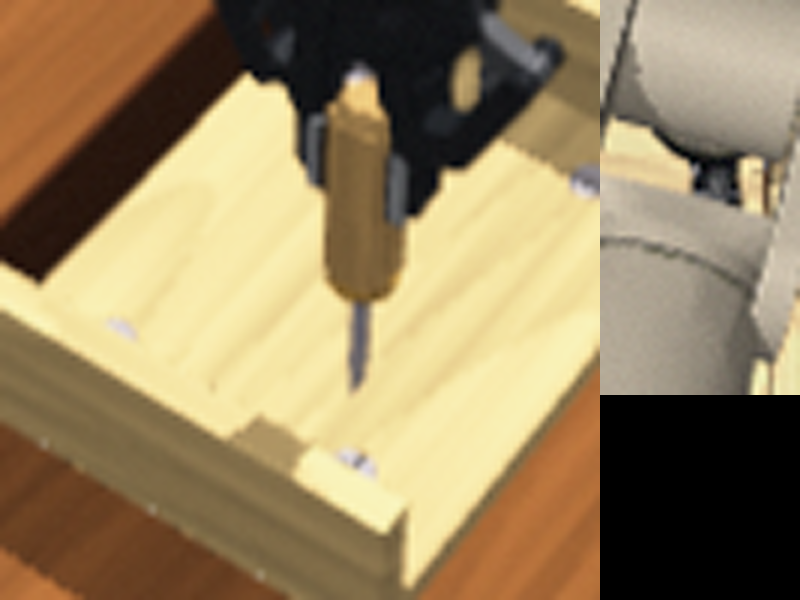

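Scene crop: the driver is held upright, with its tip at zoomed (357,390), i.e. pixel (299.5,230). The cam is at (357,463). The tip edge seems to rise to the right, which would put the blade along world y. I'll check both numerically.

Run:
```python
from h import *
s0=cv2.imread("pics/scene0.png").astype(float);s=cv2.imread("pics/scene2.png").astype(float);t=cv2.imread("pics/top0.png").astype(float)
d=np.abs(s-s0).sum(2)
print("diff tip rows 215..234 cols 292..306"); print(d[215:234,292:307].astype(int))
# cams: greyness = r-b small
print("slot/cam r+g+b scene0 236..248 x 290..308"); print(s0[235:248,291:308].sum(2).astype(int))
m=lambda im:im[:,:,2]-im[:,:,0]
print("r-b");print(m(s0)[235:248,291:308].astype(int))
print("top r+g+b");print(t[176:188,277:290].sum(2).astype(int))
print(sense()["joints"].round(3))
```

```text
diff tip rows 215..234 cols 292..306
[[ 21  22  21  21   6  74 190 332 352 289 133  75  30  20  23]
 [ 22  23  24  19  22  10  92 293 337 220  13  21  26  21  24]
 [ 18  23  20  22  26   8 100 310 333 222  15  20  26  24  22]
 [ 23  22  22  24  28   5 145 314 324 199   8  23  23  25  27]
 [ 22  22  24  26  25   8 188 326 328 182  22  27  27  27  26]
 [ 22  25  25  20  23   6 180 318 326 177  27  24  24  24  30]
 [ 28  25  23  20  19   5 178 314 309 168  28  23  26  22  24]
 [ 21  20  22  20  19   3 168 297 289 147  23  25  25  22  26]
 [ 21  19  23  22  21   8 196 291 275 131  24  31  27  30  27]
 [ 21  19  19  26  21  13 232 290 283 134  28  28  26  24  25]
 [ 20  20  23  23  21  11 229 304 255  70  27  30  26  25  26]
 [ 24  20  23  26  26  10 189 301 213  18  27  29  25  30  25]
 [ 20  20  26  25  27   5 150 309 209  22  24  23  27  27  27]
 [ 22  26  28  31  27   8 160 295 136   8  28  21  28  29  26]
 [ 24  24  26  28  25   6 156 191  12  27  28  27  28  23  24]
 [ 26  27  24  25  23   7  73  31  30  27  28  25  21  26  26]
 [ 27  23  24  20  23  18  10  26  32  30  22  26  27  
[... 1822 characters left out ...]
1 619 617 616 605 615 612 610 601 601 598 605 602]
 [622 616 622 623 607 558 557 580 623 623 614 617 617]
 [619 618 625 620 611 586 573 523 574 625 619 619 608]
 [605 604 595 577 633 627 616 585 576 534 605 601 597]
 [599 606 573 381 412 451 456 463 489 550 606 603 602]
 [604 613 559 324 422 415 323 333 385 515 624 614 617]
 [589 590 576 484 592 580 554 552 526 490 615 623 615]
 [590 582 581 564 564 625 609 522 504 574 602 596 591]
 [576 580 574 573 568 591 588 531 531 574 559 561 566]
 [569 565 567 564 555 562 542 556 548 545 549 543 550]
 [563 563 559 559 560 568 554 556 562 565 559 562 561]
 [576 575 580 569 582 569 571 576 577 581 578 570 583]]
[-0.254  0.499  1.351  0.     1.29  -0.324]
```

Blade confirmed along world y: its tip corners are at pixels (298,230) and (300.2,227.4). Next I compute the tip-to-slot offset within the scene camera alone.

Run:
```python
from h import *
s0=cv2.imread("pics/scene0.png").astype(float);t=cv2.imread("pics/top0.png").astype(float)
def cen(im,c,r=7):
    x,y=map(int,np.round(c)); p=im[y-r:y+r+1,x-r:x+r+1]; m=p[:,:,2]-p[:,:,0]
    bg=np.median(m); w=np.clip(bg*.85-m,0,None); w=w/w.max(); yy,xx=np.mgrid[y-r:y+r+1,x-r:x+r+1]
    return np.array([(w*xx).sum(),(w*yy).sum()])/w.sum()
def fit(L,W):
    def r(v): c,s_=np.cos(v[2]),np.sin(v[2]); return (L@np.array([[c,s_],[-s_,c]])+v[:2]-W).ravel()
    q=least_squares(r,[400,0,0]); return q.x,q.fun.round(1)
L=np.array([[60,-96],[60,96],[-60,96],[-60,-96.]])
tp=[cen(t,proj("top",[*c,18]))for c in[(592.1,-36),(586.7,156),(466.7,152.2),(472.1,-39.7)]]
print(np.round(tp,2)); vt=fit(L,np.array([onplane("top",p,18) for p in tp]));print(vt)
sp=[cen(s0,c) for c in[(338.4,194.6),(300.2,176)]]; print(np.round(sp,2))
vs=fit(L[1:3],np.array([onplane("scene",p,18) for p in sp]));print(vs)
def cam(v): c,s=np.cos(v[2]),np.sin(v[2]); return v[:2]+[60*c+96*s,60*s-96*c]
print("cam top",cam(vt[0]),"cam scene",cam(vs[0]),"slot pt scene",onplane("scene",(299.417,241.25),18))
p=sense()["eef_pos"]; print(p)
for z in(71.5,72.9,74.5): print(z,onplane("scene",(299.1,228.7),z))
```

```text
[[282.61 180.8 ]
 [222.97 182.22]
 [223.69 219.38]
 [283.62 217.96]]
(array([5.29622735e+02, 5.81493148e+01, 2.78029272e-02]), array([ 0. ,  0.1,  0. , -0.2, -0.1, -0.1,  0.1,  0.3]))
[[338.19 194.61]
 [300.11 176.01]]
(array([5.29104774e+02, 6.26979441e+01, 2.57743725e-02]), array([-0.3, -0. ,  0.3,  0. ]))
cam top [592.26828392 -36.14562277] cam scene [591.55891104 -31.72387926] slot pt scene [592.08555865 -26.56573055]
[592.40136532 -33.72353199 195.39712576]
71.5 [591.99557894 -30.60428387]
72.9 [592.59102845 -31.53172289]
74.5 [593.27154218 -32.59165321]
```

```bash
python3 -m jog '[[0,-0.0007,0.02,0,0,0.08,0],[0,0,0.02,0,0,0,0],[0,0,0.01,0,0,0,0],[0,0,0,0,0,0,0],[0,0,0,0,0,0,0]]' 30 | grep -E "pos|^force"
for i in 1 2 ; do python3 -m jog '[[0,0,0.001,0,0,0,0],[0,0,0,0,0,0,0]]'| grep -E "pos|^force"; done
python3 -m jog '[[0,0,0.001,0,0,0,0],[0,0,0,0,0,0,0]]'| grep -E "pos|^force"
```

```text
eef_pos: [591.8, -33.7, 145.3]
force: [0.0, -1.1, -1.2]
eef_pos: [591.6, -33.6, 144.0]
force: [-0.1, 1.0, -2.2]
eef_pos: [591.4, -33.5, 142.4]
force: [-0.1, -0.4, -1.3]
eef_pos: [591.4, -33.5, 141.2]
force: [0.2, -0.7, -0.5]
```

```bash
python3 -m jog '[[0,0,0.0005,0,0,0,0],[0,0,0,0,0,0,0]]'| grep -E "pos|^force"
python3 -m jog '[[0,0,0.0005,0,0,0,0],[0,0,0,0,0,0,0]]'| grep -E "pos|^force"
python3 -m jog '[[0,0,0.0005,0,0,0,0],[0,0,0,0,0,0,0]]'| grep -E "pos|^force"
python3 -m jog '[[0,0,0.0005,0,0,0,0],[0,0,0,0,0,0,0]]'| grep -E "pos|^force"
```

```text
eef_pos: [591.4, -33.5, 140.8]
force: [0.5, 0.3, -1.8]
eef_pos: [591.4, -33.5, 140.3]
force: [0.8, -0.1, -2.5]
eef_pos: [591.4, -33.5, 139.8]
force: [0.5, 0.2, -1.8]
eef_pos: [591.4, -33.5, 139.3]
force: [0.1, -0.3, -2.5]
```

```bash
python3 -c "
from rig import sense;s=sense();print(s['time_s'],s['force'],s['eef_pos'],s['wrist_torque'])"
```

```text
7.5 [ 0.1217429  -0.28022204 -2.49142418] [591.36371396 -33.514093   139.27920899] [-0.01509255 -0.21416273  0.00099753]
```

```bash
for k in 1; do python3 -m jog '[[0,0,0.0005,0,0,0,0],[0,0,0,0,0,0,0]]'| grep -E "pos|^force"
python3 -m jog '[[0,0,0.0005,0,0,0,0],[0,0,0,0,0,0,0]]'| grep -E "pos|^force"
python3 -m jog '[[0,0,0.0005,0,0,0,0],[0,0,0,0,0,0,0]]'| grep -E "pos|^force"; done
python3 - <<'E'
from h import *
s=eyes.capture("scene"); cv2.imwrite("pics/scene3.png",s[:,:,::-1]); s0=cv2.imread("pics/scene0.png").astype(float)
d=np.abs(s[:,:,::-1]-s0).sum(2); print(d[228:248,292:307].astype(int)); print(sense()["wrist_torque"])
E
```

```text
eef_pos: [591.3, -33.5, 138.8]
force: [1.3, 0.6, -2.3]
eef_pos: [591.4, -33.5, 138.2]
force: [-0.4, 0.0, -1.6]
eef_pos: [591.4, -33.5, 137.7]
force: [0.7, 1.0, -2.1]
[[ 22  22 293 367 353 335 327 313 329 328 317 288 172   3  23]
 [ 22   6  82 231 391 356 357 324 333 341 308 207  94  22  21]
 [ 25  26  13  61 250 353 372 347 318 255 190  40  11  26  26]
 [ 26  22  24   7  54 192 315 320 220  48  29  27  25  23  25]
 [ 23  24  23  23  10  90 279 284 154  19  22  25  21  25  24]
 [ 23  21  20  21   6  88 272 279 162  25  26  22  29  25  27]
 [ 16  20  24  25   3 124 270 287 165  22  23  26  26  22  27]
 [ 20  21  25  25   7 163 277 286 161  22  25  26  24  26  24]
 [ 24  26  22  24   9 161 280 280 144  25  27  22  21  25  23]
 [ 24  27  25  29   9 164 287 277 128  24  24  24  25  27  26]
 [  2  25  27  28   8 164 289 270 125  24  22  22  22  24  21]
 [113  30  27  29  13 194 277 249  99  21  21  20  23  19  19]
 [186 146  61  15  30 242 321 273  78  26  20  17  22  19  19]
 [194 186 163 126  92 224 333 209   2  31  26  21  21  22  21]
 [194 189 192 184 125  34 107   3  35  30  24  23  19  22  19]
 [193 184 145  50  27  23  23  28  27  32  29  22  21  20  21]
 [194 189 141  25  20  20  20  22  21  25  27  21  18  23  19]
 [198 188 191 142  49  50  27  20  18  21  19  20  21  20  23]
 [159 205 196 186 189 188 138  24  20  20  18  21  20  21  21]
 [ 45 145 171 196 191 188 192 141  23  22  18  17  20  20  21]]
[ 0.01011322 -0.27975642 -0.01173094]
```

```bash
python3 -m jog '[[0,0,0.0005,0,0,0,0],[0,0,0,0,0,0,0]]'| grep -E "pos|^force"
python3 -m jog '[[0,0,0.0005,0,0,0,0],[0,0,0,0,0,0,0]]'| grep -E "pos|^force"
python3 -m jog '[[0,0,0.0005,0,0,0,0],[0,0,0,0,0,0,0]]'| grep -E "pos|^force"
python3 -m jog '[[0,0,0.0005,0,0,0,0],[0,0,0,0,0,0,0]]'| grep -E "pos|^force"
python3 -c "
from rig import sense;s=sense();print(s['time_s'],s['wrist_torque'])"
```

```text
eef_pos: [591.3, -33.5, 137.2]
force: [0.9, -0.4, -1.6]
eef_pos: [591.4, -33.5, 136.8]
force: [1.0, -0.8, -2.2]
eef_pos: [591.3, -33.5, 136.3]
force: [1.3, -0.1, -2.0]
eef_pos: [591.4, -33.5, 136.1]
force: [0.5, -0.4, 1.7]
8.95 [-0.00082028 -0.10219913 -0.0050274 ]
```

```bash
python3 -m jog '[[0,0,-0.001,0,0,0,0],[0,0,0,0,0,0,0]]'| grep -E "pos|^force"
python3 -m jog '[[0,0.0008,0,0,0,0,0],[0,0,0,0,0,0,0]]'| grep -E "pos|^force"
python3 -m jog '[[0,0.0008,0,0,0,0,0],[0,0,0,0,0,0,0]]'| grep -E "pos|^force"
python3 -c "
from rig import sense;s=sense();print(s['time_s'],s['wrist_torque'])"
python3 -m jog '[[0,-0.0016,0,0,0,0,0],[0,0,0,0,0,0,0]]'| grep -E "pos|^force"
python3 -m jog '[[0,-0.0012,0,0,0,0,0],[0,0,0,0,0,0,0]]'| grep -E "pos|^force"
python3 -c "
from rig import sense;s=sense();print(s['time_s'],s['wrist_torque'])"
```

```text
eef_pos: [591.3, -33.5, 136.8]
force: [1.1, -1.2, -0.7]
eef_pos: [592.0, -33.5, 136.6]
force: [0.9, 0.3, -1.7]
eef_pos: [592.9, -33.5, 136.7]
force: [0.7, -0.8, -2.2]
9.55 [ 0.00798806  0.0100263  -0.00755353]
eef_pos: [591.3, -33.5, 136.8]
force: [1.0, -0.1, -1.7]
eef_pos: [590.7, -33.5, 137.0]
force: [4.3, 0.3, -4.8]
9.95 [ 0.08379607 -1.23125791  0.01022393]
```

The blade is in the slot: force rises sideways at −1.2 mm but not at +1.6 mm. I centre it, then start turning while watching the wrist moment.

```bash
cat > st.py <<'E'
from rig import sense
import numpy as np
s=sense();q=s['ee_rot'];print(s['time_s'],"F",s['force'].round(1),"T",s['wrist_torque'].round(3),"p",s['eef_pos'].round(1),"yaw",round(2*np.arctan2(q[2],q[1]),3),"j6",s['joints'][5].round(2),"grip",round(s['grip_width'],3))
E
python3 -m jog '[[-0.001,0.0021,0,0,0,0,0],[0,0,0,0,0,0,0]]' >/dev/null; python3 st.py
python3 -m jog '[[0,0,0,0,0,0.1,0],[0,0,0,0,0,0,0]]' >/dev/null; python3 st.py
python3 -m jog '[[0,0,0,0,0,0.1,0],[0,0,0,0,0,0,0]]' >/dev/null; python3 st.py
python3 -m jog '[[0,0,0,0,0,0.1,0],[0,0,0,0,0,0,0]]' >/dev/null; python3 st.py
```

```text
10.15 F [ 0.7  0.4 -1.3] T [ 0.027  0.069 -0.004] p [592.  -34.7 136.7] yaw 1.561 j6 -0.25 grip 0.295
10.35 F [-0.3  0.2 -1.9] T [-0.023 -0.03   0.014] p [592.  -34.6 136.7] yaw 1.46 j6 -0.14 grip 0.297
10.55 F [ 1.4 -0.6 -1.6] T [-0.132 -0.23  -0.012] p [592.1 -34.6 136.8] yaw 1.362 j6 -0.05 grip 0.301
10.75 F [ 0.3 -0.6 -2.4] T [-0.207 -0.224  0.022] p [592.2 -34.6 136.8] yaw 1.263 j6 0.05 grip 0.301
```

```bash
python3 -m jog '[[0,0,0,0,0,0.1,0],[0,0,0,0,0,0,0]]' >/dev/null; python3 st.py
python3 -m jog '[[0,0,0,0,0,0.1,0],[0,0,0,0,0,0,0]]' >/dev/null; python3 st.py
python3 -m jog '[[0,0,0,0,0,0.1,0],[0,0,0,0,0,0,0]]' >/dev/null; python3 st.py
```

```text
10.95 F [ 0.6 -1.4 -1.9] T [-0.241 -0.233  0.054] p [592.2 -34.6 136.8] yaw 1.164 j6 0.15 grip 0.302
11.15 F [ 1.1 -1.  -3.1] T [-0.228 -0.292  0.065] p [592.2 -34.6 136.8] yaw 1.065 j6 0.25 grip 0.297
11.35 F [ 2.4 -1.1 -2.7] T [-0.345 -0.358  0.041] p [592.2 -34.6 136.8] yaw 0.965 j6 0.35 grip 0.306
```

```bash
python3 -m jog '[[0,0.0003,0,0,0,0.1,0],[0,0,0,0,0,0,0]]' >/dev/null; python3 st.py
python3 -m jog '[[0,0,0,0,0,0.1,0],[0,0,0,0,0,0,0]]' >/dev/null; python3 st.py
python3 -m jog '[[0,0,0,0,0,0.1,0],[0,0,0,0,0,0,0]]' >/dev/null; python3 st.py
python3 -m jog '[[0,0,0,0,0,0.1,0],[0,0,0,0,0,0,0]]' >/dev/null; python3 st.py
```

```text
11.55 F [ 0.9 -0.4 -1.9] T [-0.256 -0.179  0.007] p [592.4 -34.7 136.8] yaw 0.865 j6 0.45 grip 0.299
11.75 F [ 0.6 -1.7 -2. ] T [-0.351 -0.229  0.069] p [592.4 -34.7 136.8] yaw 0.765 j6 0.55 grip 0.294
11.95 F [ 0.7 -1.4 -2.3] T [-0.42  -0.188 -0.025] p [592.4 -34.8 136.8] yaw 0.665 j6 0.65 grip 0.302
12.15 F [ 0.4 -2.3 -2.2] T [-0.477 -0.168  0.144] p [592.5 -34.8 136.8] yaw 0.565 j6 0.75 grip 0.301
```

```bash
cat > av.py <<'E'
from rig import sense
import sys,json
E
python3 -m jog '[[0,0.0003,0,0,0,0.1,0],[0,0,0,0,0,0,0]]' >/dev/null; python3 st.py
python3 -m jog '[[0,0,0,0,0,0.1,0],[0,0,0,0,0,0,0]]' >/dev/null; python3 st.py
python3 -m jog '[[0,0,0,0,0,0.06,0],[0,0,0,0,0,0,0]]' >/dev/null; python3 st.py
for i in 1 2 3; do python3 -m jog '[[0,0,0,0,0,0,0]]' >/dev/null; python3 st.py; done
```

```text
12.35 F [-0.2 -1.4 -2.6] T [-0.403 -0.11   0.05 ] p [592.6 -35.  136.8] yaw 0.466 j6 0.85 grip 0.3
12.55 F [ 1.1 -1.6 -3. ] T [-0.478 -0.074  0.01 ] p [592.6 -35.  136.8] yaw 0.366 j6 0.95 grip 0.299
12.75 F [ 0.8 -1.4 -3.5] T [-0.493 -0.101  0.066] p [592.6 -35.  136.8] yaw 0.306 j6 1.01 grip 0.307
12.85 F [-0.8 -2.4 -2. ] T [-0.512 -0.073  0.084] p [592.6 -35.  136.8] yaw 0.306 j6 1.01 grip 0.302
12.95 F [-0.7 -2.  -3.1] T [-0.567 -0.116  0.028] p [592.6 -35.  136.8] yaw 0.304 j6 1.01 grip 0.301
13.05 F [ 0.4 -2.3 -3. ] T [-0.552 -0.059  0.111] p [592.6 -35.  136.8] yaw 0.303 j6 1.01 grip 0.301
```

```bash
python3 -m jog '[[0,0.0004,0,0,0,0.05,0]]' >/dev/null; for i in 1 2 3; do python3 -m jog '[[0,0,0,0,0,0,0]]' >/dev/null; python3 st.py; done
python3 -m jog '[[0,0,0,0,0,0.05,0]]' >/dev/null; for i in 1 2 3; do python3 -m jog '[[0,0,0,0,0,0,0]]' >/dev/null; python3 st.py; done
python3 -m jog '[[0,0,0,0,0,0.05,0]]' >/dev/null; for i in 1 2 3; do python3 -m jog '[[0,0,0,0,0,0,0]]' >/dev/null; python3 st.py; done
```

```text
13.25 F [ 0.9 -1.1 -2.3] T [-0.285  0.021  0.014] p [592.7 -35.2 136.8] yaw 0.251 j6 1.06 grip 0.296
13.35 F [-0.7 -0.5 -2.7] T [-0.217  0.056  0.075] p [592.7 -35.2 136.8] yaw 0.253 j6 1.06 grip 0.3
13.45 F [-0.2 -0.9 -2.2] T [-0.182  0.092  0.039] p [592.6 -35.2 136.7] yaw 0.252 j6 1.06 grip 0.298
13.65 F [-0.7 -0.9 -2.4] T [-0.243  0.049  0.042] p [592.7 -35.2 136.8] yaw 0.201 j6 1.11 grip 0.303
13.75 F [-0.2 -0.5 -1.8] T [-0.219  0.085  0.042] p [592.7 -35.2 136.8] yaw 0.202 j6 1.11 grip 0.299
13.85 F [-1.   0.1 -2.8] T [-0.157  0.144  0.073] p [592.7 -35.3 136.8] yaw 0.202 j6 1.11 grip 0.304
14.05 F [-0.5 -0.3 -2.3] T [-0.167  0.189  0.046] p [592.7 -35.3 136.8] yaw 0.151 j6 1.16 grip 0.299
14.15 F [-0.9 -0.4 -2.5] T [-0.153  0.126  0.026] p [592.7 -35.3 136.8] yaw 0.152 j6 1.16 grip 0.3
14.25 F [-0.2 -1.3 -2.1] T [-0.185  0.162  0.081] p [592.7 -35.3 136.8] yaw 0.152 j6 1.16 grip 0.299
```

```bash
for k in 1 2 3; do python3 -m jog '[[0,0,0,0,0,0.04,0]]' >/dev/null; for i in 1 2 3 4; do python3 -m jog '[[0,0,0,0,0,0,0]]' >/dev/null; python3 st.py|cut -c1-75; done; done; python3 st.py
```

```text
14.45 F [ 0.1 -0.7 -2.1] T [-0.168  0.161  0.018] p [592.7 -35.3 136.8] yaw
14.55 F [-0.7 -0.3 -2.8] T [-0.167  0.189  0.016] p [592.7 -35.3 136.8] yaw
14.65 F [-0.8  0.2 -2.4] T [-0.157  0.142  0.059] p [592.7 -35.3 136.8] yaw
14.75 F [-0.9 -0.4 -2.6] T [-0.198  0.141  0.041] p [592.7 -35.3 136.8] yaw
14.95 F [-0.6 -0.6 -2.4] T [-0.163  0.216  0.074] p [592.7 -35.3 136.8] yaw
15.05 F [-0.3 -1.2 -2.9] T [-0.142  0.186  0.065] p [592.7 -35.3 136.8] yaw
15.15 F [-1.4 -0.1 -3.1] T [-0.17   0.171  0.055] p [592.7 -35.3 136.8] yaw
15.25 F [-1.  -0.7 -2.5] T [-0.201  0.234  0.071] p [592.7 -35.3 136.8] yaw
15.45 F [-1.1 -0.1 -3.3] T [-0.229  0.178  0.054] p [592.7 -35.3 136.7] yaw
15.55 F [-1.  -0.9 -3.2] T [-0.233  0.244  0.057] p [592.7 -35.4 136.8] yaw
15.65 F [-0.5 -0.9 -3. ] T [-0.209  0.232  0.085] p [592.7 -35.3 136.8] yaw
15.75 F [-0.8 -1.2 -2.5] T [-0.246  0.186  0.111] p [592.7 -35.3 136.8] yaw
15.75 F [-0.8 -1.2 -2.5] T [-0.246  0.186  0.111] p [592.7 -35.3 136.8] yaw 0.031 j6 1.28 grip 0.299
```

```bash
cat > pan.py <<'E'
from h import *
import sys
s=eyes.capture("scene")[:,:,::-1].astype(np.uint8).copy(); cv2.imwrite(sys.argv[1],s)
g=lambda f:cv2.cvtColor(cv2.imread(f),cv2.COLOR_BGR2GRAY).astype(np.float32)
a=g("pics/scene3.png")
for f in("pics/scene0.png",sys.argv[1]):
    b=g(f)
    for x0 in(296,300):
        y0,y1=246,275; r=[]
        for c in range(x0-3,x0+4):
            # lower outer edge of the end face/top edge: strongest falls, subpixel
            def edge(im):
                d=cv2.GaussianBlur(im[y0-6:y1,c:c+1],(1,5),1)[:,0]; d=np.diff(d); k=int(np.argmin(d[1:-1]))+1
                return y0-6+k+.5+.5*(d[k-1]-d[k+1])/(d[k-1]-2*d[k]+d[k+1])
            r.append(edge(b)-edge(a))
        print(f,x0,np.round(r,2),"mean",np.median(r).round(2))
p0=proj("scene",[640,-75,80]);p1=proj("scene",[640,-71,80]);print("4mm =",p1-p0,p0)
E
python3 pan.py pics/scene4.png
```

```text
pics/scene0.png 296 [0.39 0.02 3.39 3.75 4.31 4.67 0.3 ] mean 3.39
pics/scene0.png 300 [ 4.31  4.67  0.3   0.03 -0.02 -0.05 -0.03] mean 0.03
pics/scene4.png 296 [-0.76 -1.34  2.14  2.29  3.02  3.3  -1.06] mean 2.14
pics/scene4.png 300 [ 3.02  3.3  -1.06 -1.31 -1.63 -1.39 -1.5 ] mean -1.31
4mm = [ 1.0067777  -1.16741152] [305.45059457 248.89921862]
```

```bash
cat > pan2.py <<'E'
from h import *
import sys
s=eyes.capture("scene")[:,:,::-1].copy()
g=lambda im:cv2.cvtColor(im,cv2.COLOR_BGR2GRAY).astype(np.float32)
a=g(cv2.imread("pics/scene3.png"))
def meas(b):
    r=[]
    for c in range(284,308):
        def edge(im):
            d=np.diff(cv2.GaussianBlur(im[225:280,c:c+1],(1,5),1)[:,0])
            e=int(round(249+(c-303)*.56)) -225  # expected row of outer top edge
            lo=max(e-5,1); k=lo+int(np.argmin(d[lo:e+14])); k=min(max(k,1),len(d)-2)
            return 225+k+.5+.5*(d[k-1]-d[k+1])/(d[k-1]-2*d[k]+d[k+1])
        r.append(edge(b)-edge(a))
    return np.array(r)
if len(sys.argv)>1:
    for f in sys.argv[1:]: print(f,meas(g(cv2.imread(f))).round(2))
r=meas(g(s)); print("now",r.round(2),"med",np.median(r[(r<1)&(r>-3)]).round(3))
E
python3 pan2.py pics/scene4.png
for k in 1 2; do python3 -m jog '[[0,0,0,0,0,0.03,0]]' >/dev/null; for i in 1 2 3 4; do python3 -m jog '[[0,0,0,0,0,0,0]]' >/dev/null; python3 st.py|cut -c1-90; done; python3 pan2.py; done
```

```text
pics/scene4.png [ -1.07  -1.3   -0.99  -0.93  -1.64   6.93   6.4    6.72   7.1    6.91
   6.38   2.14   2.29   3.02   3.3   -1.06  -1.31  -1.63  -1.39  -1.5
  -0.9    0.28   0.21 -12.94]
now [ -1.09  -1.35  -0.98  -1.    -1.65   6.91   6.38   6.73   7.11   6.93
   6.41   2.13   2.29   3.03   3.3   -1.07  -1.32  -1.62  -1.4   -1.48
  -0.9    0.28   0.17 -12.93] med -1.09
16.05 F [-0.8 -0.8 -1.9] T [-0.22   0.24   0.072] p [592.7 -35.3 136.8] yaw 0.001 j6 1.31 
16.15 F [-0.7 -0.7 -2.6] T [-0.314  0.242  0.05 ] p [592.7 -35.4 136.8] yaw 0.002 j6 1.31 
16.25 F [-1.3 -0.7 -1.5] T [-0.253  0.225  0.115] p [592.7 -35.4 136.8] yaw 0.001 j6 1.31 
16.35 F [-0.4 -0.9 -3. ] T [-0.304  0.182  0.035] p [592.7 -35.3 136.8] yaw 0.001 j6 1.31 
now [ -1.06  -1.33  -0.98  -1.03  -1.47   6.78   6.28   6.69   7.1    6.93
   6.37   2.11   2.25   3.02   3.27  -1.1   -1.34  -1.65  -1.42  -1.51
  -0.9    0.28   0.22 -12.93] med -1.104
16.6 F [-0.7 -1.3 -2.8] T [-0.307  0.278  0.068] p [592.7 -35.4 136.8] yaw -0.029 j6 1.34 
16.7 F [-0.5 -0.6 -2.9] T [-0.305  0.277  0.041] p [592.7 -35.3 136.8] yaw -0.028 j6 1.34 
16.8 F [-0.7 -0.6 -3.4] T [-0.411  0.252  0.129] p [592.7 -35.4 136.8] yaw -0.029 j6 1.34 
16.9 F [-1.  -0.7 -3.1] T [-0.35   0.251  0.035] p [592.7 -35.3 136.8] yaw -0.029 j6 1.34 
now [ -1.05  -1.24  -0.94  -0.85  -1.48  -1.18   6.43   6.59   7.09   6.89
   6.34   2.08   2.25   3.01   3.25  -1.08  -1.36  -1.66  -1.45  -1.56
  -0.91   0.28   0.2  -12.87] med -1.13
```

```bash
for k in 1 2 3; do python3 -m jog '[[0,0,0,0,0,0.03,0]]' >/dev/null; for i in 1 2 3 4; do python3 -m jog '[[0,0,0,0,0,0,0]]' >/dev/null; python3 st.py|cut -c1-90; done; python3 pan2.py|tr -d '\n'|grep -o "3.2[0-9]* .*med.*\|3.0. .*med.*"; done
```

```text
17.15 F [-1.4 -1.2 -1.5] T [-0.328  0.275  0.006] p [592.7 -35.4 136.8] yaw -0.059 j6 1.37
17.25 F [-0.1 -1.8 -3.6] T [-0.393  0.2    0.06 ] p [592.7 -35.3 136.8] yaw -0.058 j6 1.37
17.35 F [-0.1 -2.1 -3.3] T [-0.327  0.249  0.064] p [592.7 -35.4 136.8] yaw -0.059 j6 1.37
17.45 F [ 0.1 -2.1 -3.4] T [-0.373  0.275  0.014] p [592.7 -35.4 136.8] yaw -0.059 j6 1.37
3.21  -1.2   -1.53  -1.68  -1.44  -1.6  -0.92   0.28   0.22 -12.89] med -1.116
17.7 F [-0.4 -1.6 -2.2] T [-0.407  0.306  0.024] p [592.7 -35.3 136.8] yaw -0.089 j6 1.4 g
17.8 F [-1.1 -1.3 -3. ] T [-0.443  0.267  0.013] p [592.7 -35.4 136.8] yaw -0.088 j6 1.4 g
17.9 F [-0.8 -1.9 -3.6] T [-0.408  0.278  0.115] p [592.7 -35.3 136.8] yaw -0.089 j6 1.4 g
18.0 F [-0.8 -1.2 -1.5] T [-0.436  0.279  0.041] p [592.7 -35.3 136.8] yaw -0.089 j6 1.4 g
18.25 F [-0.5 -1.3 -3.1] T [-0.452  0.242  0.072] p [592.7 -35.3 136.8] yaw -0.119 j6 1.43
18.35 F [-1.  -1.8 -2.7] T [-0.501  0.228  0.115] p [592.7 -35.3 136.8] yaw -0.118 j6 1.43
18.45 F [-1.3 -1.7 -2.6] T [-0.503  0.266  0.044] p [592.7 -35.4 136.8] yaw -0.119 j6 1.43
18.55 F [-1.2 -1.5 -4.2] T [-0.469  0.275 -0.003] p [592.7 -35.4 136.8] yaw -0.119 j6 1.43
3.04  -1.22  -1.57  -1.72  -1.48  -1.65  -0.94   0.34   0.2  -12.89] med -1.181
```

```bash
sed -i 's/print("now".*/print("pan",r[15:20].mean().round(3))/' pan2.py; sed -i 's/"F".*"T",s/"T",s/' st.py
python3 -m jog '[[-0.0002,0.0003,0,0,0,0.03,0]]' >/dev/null; for i in 1 2 3 4; do python3 -m jog '[[0,0,0,0,0,0,0]]' >/dev/null; python3 st.py; done; python3 pan2.py
for k in 1 2 3; do python3 -m jog '[[0,0,0,0,0,0.03,0]]' >/dev/null; for i in 1 2 3 4; do python3 -m jog '[[0,0,0,0,0,0,0]]' >/dev/null; python3 st.py; done; python3 pan2.py; done
```

```text
18.8 T [-0.28   0.179  0.024] p [592.6 -35.5 136.8] yaw -0.151 j6 1.46 grip 0.297
18.9 T [-0.224  0.16   0.064] p [592.6 -35.5 136.8] yaw -0.149 j6 1.46 grip 0.303
19.0 T [-0.185  0.135  0.026] p [592.6 -35.5 136.8] yaw -0.149 j6 1.46 grip 0.3
19.1 T [-0.184  0.121  0.062] p [592.6 -35.5 136.8] yaw -0.149 j6 1.46 grip 0.297
pan -1.57
19.35 T [-0.124  0.152  0.077] p [592.5 -35.5 136.8] yaw -0.179 j6 1.49 grip 0.297
19.45 T [-0.139  0.106  0.087] p [592.5 -35.5 136.8] yaw -0.178 j6 1.49 grip 0.305
19.55 T [-0.134  0.069  0.076] p [592.5 -35.5 136.8] yaw -0.179 j6 1.49 grip 0.297
19.65 T [-0.047  0.063  0.062] p [592.5 -35.5 136.8] yaw -0.179 j6 1.49 grip 0.301
pan -1.616
19.9 T [-0.056  0.131  0.078] p [592.5 -35.6 136.8] yaw -0.209 j6 1.52 grip 0.301
20.0 T [-0.128  0.031  0.068] p [592.5 -35.6 136.8] yaw -0.208 j6 1.52 grip 0.299
20.1 T [-0.055  0.081  0.047] p [592.5 -35.6 136.8] yaw -0.209 j6 1.52 grip 0.302
20.2 T [-0.067  0.065  0.065] p [592.5 -35.6 136.8] yaw -0.209 j6 1.52 grip 0.296
pan -1.659
20.45 T [-0.056  0.071  0.077] p [592.5 -35.6 136.8] yaw -0.239 j6 1.55 grip 0.298
20.55 T [-0.062  0.036  0.052] p [592.5 -35.6 136.8] yaw -0.238 j6 1.55 grip 0.299
20.65 T [-0.037  0.098  0.078] p [592.5 -35.6 136.8] yaw -0.239 j6 1.55 grip 0.301
20.75 T [-0.035  0.047  0.039] p [592.5 -35.6 136.8] yaw -0.239 j6 1.55 grip 0.299
pan -1.685
```

```bash
for k in 1 2 3; do python3 -m jog '[[0,0,0,0,0,0.03,0]]' >/dev/null; for i in 1 2 3 4; do python3 -m jog '[[0,0,0,0,0,0,0]]' >/dev/null; python3 st.py; done; python3 pan2.py; done
```

```text
21.0 T [-0.084  0.066  0.058] p [592.5 -35.6 136.8] yaw -0.269 j6 1.58 grip 0.299
21.1 T [-0.076  0.102 -0.001] p [592.5 -35.6 136.8] yaw -0.268 j6 1.58 grip 0.298
21.2 T [-0.112  0.052  0.053] p [592.5 -35.6 136.8] yaw -0.269 j6 1.58 grip 0.298
21.3 T [-0.087  0.112  0.068] p [592.5 -35.6 136.8] yaw -0.269 j6 1.58 grip 0.297
pan -1.72
21.55 T [-0.126  0.113  0.04 ] p [592.5 -35.6 136.8] yaw -0.299 j6 1.61 grip 0.302
21.65 T [-0.082  0.072  0.019] p [592.5 -35.6 136.8] yaw -0.298 j6 1.61 grip 0.302
21.75 T [-0.151  0.151  0.038] p [592.5 -35.6 136.8] yaw -0.299 j6 1.61 grip 0.299
21.85 T [-0.17   0.102  0.072] p [592.5 -35.6 136.8] yaw -0.299 j6 1.61 grip 0.301
pan -1.743
22.1 T [-0.16   0.096  0.085] p [592.5 -35.6 136.8] yaw -0.329 j6 1.64 grip 0.301
22.2 T [-0.159  0.106  0.074] p [592.5 -35.6 136.8] yaw -0.328 j6 1.64 grip 0.3
22.3 T [-0.188  0.149  0.073] p [592.5 -35.6 136.8] yaw -0.329 j6 1.64 grip 0.299
22.4 T [-0.131  0.152  0.122] p [592.5 -35.6 136.8] yaw -0.329 j6 1.64 grip 0.299
pan -1.737
```

```bash
for i in 1 2 3 4; do python3 -m jog '[[0,0,0,0,0,0,0]]' >/dev/null; python3 st.py; done; python3 pan2.py; python3 -m jog '[[0,0,0,0,0,0.012,0]]' >/dev/null; for i in 1 2 3 4 5 6; do python3 -m jog '[[0,0,0,0,0,0,0]]' >/dev/null; python3 st.py; done; python3 pan2.py
```

```text
22.55 T [-0.115  0.155  0.102] p [592.5 -35.6 136.8] yaw -0.329 j6 1.64 grip 0.3
22.65 T [-0.184  0.128  0.079] p [592.5 -35.6 136.8] yaw -0.329 j6 1.64 grip 0.295
22.75 T [-0.123  0.178  0.07 ] p [592.5 -35.6 136.8] yaw -0.329 j6 1.64 grip 0.308
22.85 T [-0.164  0.205  0.098] p [592.5 -35.6 136.8] yaw -0.329 j6 1.64 grip 0.298
pan -1.746
23.1 T [-0.168  0.169  0.071] p [592.5 -35.6 136.8] yaw -0.342 j6 1.66 grip 0.297
23.2 T [-0.219  0.229  0.104] p [592.5 -35.6 136.8] yaw -0.341 j6 1.65 grip 0.295
23.3 T [-0.179  0.184  0.056] p [592.5 -35.6 136.8] yaw -0.341 j6 1.65 grip 0.301
23.4 T [-0.153  0.172  0.086] p [592.5 -35.6 136.8] yaw -0.341 j6 1.65 grip 0.298
23.5 T [-0.201  0.14   0.098] p [592.5 -35.6 136.8] yaw -0.341 j6 1.65 grip 0.298
23.6 T [-0.209  0.19   0.042] p [592.5 -35.6 136.8] yaw -0.341 j6 1.65 grip 0.297
pan -1.745
```

```bash
python3 -m jog '[[0,0,0,0,0,0.02,0]]' >/dev/null; for i in 1 2 3 4 5 6; do python3 -m jog '[[0,0,0,0,0,0,0]]' >/dev/null; python3 st.py; done; python3 pan2.py;python3 pan2.py
```

```text
23.85 T [-0.219  0.172  0.083] p [592.5 -35.6 136.8] yaw -0.362 j6 1.68 grip 0.299
23.95 T [-0.2    0.087  0.122] p [592.5 -35.6 136.8] yaw -0.361 j6 1.67 grip 0.298
24.05 T [-0.225  0.19   0.038] p [592.5 -35.6 136.8] yaw -0.361 j6 1.67 grip 0.299
24.15 T [-0.115  0.114  0.136] p [592.5 -35.6 136.8] yaw -0.361 j6 1.67 grip 0.299
24.25 T [-0.211  0.118  0.11 ] p [592.5 -35.6 136.8] yaw -0.361 j6 1.67 grip 0.302
24.35 T [-0.207  0.199  0.125] p [592.5 -35.6 136.8] yaw -0.361 j6 1.67 grip 0.299
pan -1.742
pan -1.74
```

The panel has stopped moving (−1.74 px over three steps) and the moment has climbed, so the cam is home. I ease off the twist, lift out and turn back to the grasp yaw.

```bash
python3 -m jog '[[0,0,0,0,0,-0.08,0],[0,0,0,0,0,0,0],[0,0,-0.004,0,0,0,0],[0,0,-0.008,0,0,0,0],[0,0,0,0,0,0,0]]' >/dev/null; python3 st.py
python3 -m jog '[[0,0,-0.02,0,0,0,0],[0,0,-0.03,0,0,0,0],[0,0,-0.03,0,0,0,0],[0,0,-0.03,0,0,0,0],[0,0,-0.02,0,0,0,0]]' >/dev/null;python3 st.py; python3 pan2.py
python3 -m jog '[[0,0,0,0,0,-0.148,0],[0,0,0,0,0,-0.148,0],[0,0,0,0,0,-0.148,0],[0,0,0,0,0,-0.148,0],[0,0,0,0,0,-0.148,0]]' >/dev/null
python3 -m jog '[[0,0,0,0,0,-0.148,0],[0,0,0,0,0,-0.148,0],[0,0,0,0,0,-0.148,0],[0,0,0,0,0,-0.148,0],[0,0,0,0,0,-0.148,0]]' >/dev/null
python3 -m jog '[[0,0,0,0,0,-0.148,0],[0,0,0,0,0,-0.148,0],[0,0,0,0,0,-0.144,0],[0,0,0,0,0,0,0]]' >/dev/null;python3 st.py
python3 - <<'E'
from rig import sense
import numpy as np
s=sense();q=s['ee_rot'];y=2*np.arctan2(q[2],q[1]);p=s['eef_pos'];d=np.array([458.3,-361.5])-p[:2]
print("dx",d@[np.cos(y),np.sin(y)],"dy",d@[np.sin(y),-np.cos(y)])
E
```

```text
24.95 T [0.01  0.016 0.013] p [593.3 -35.7 150.7] yaw -0.282 j6 1.6 grip 0.301
25.45 T [-0.021 -0.017 -0.041] p [592.9 -35.5 281.7] yaw -0.282 j6 1.6 grip 0.297
pan -1.739
26.9 T [-0.013 -0.041 -0.031] p [592.4 -35.5 278.3] yaw 1.64 j6 -0.33 grip 0.301
dx -316.01163359425595 dy -156.25383911527553
```

```bash
python3 -m jog '[[-0.0158,-0.0078,0,0,0,0,0],[-0.0263,-0.013,0,0,0,0,0],[-0.0263,-0.013,0,0,0,0,0],[-0.0263,-0.013,0,0,0,0,0],[-0.0263,-0.013,0,0,0,0,0]]' >/dev/null
python3 -m jog '[[-0.0263,-0.013,0,0,0,0,0],[-0.0263,-0.013,0,0,0,0,0],[-0.0263,-0.013,0,0,0,0,0],[-0.0263,-0.013,0,0,0,0,0],[-0.0263,-0.013,0,0,0,0,0]]' >/dev/null
python3 -m jog '[[-0.0263,-0.013,0,0,0,0,0],[-0.0263,-0.013,0,0,0,0,0],[-0.0109,-0.0054,0,0,0,0,0],[0,0,0,0,0,0,0],[0,0,0,0,0,0,0]]'|grep -E "pos|^force"
python3 -m jog '[[0,0,0.02,0,0,0,0],[0,0,0.02,0,0,0,0],[0,0,0.02,0,0,0,0],[0,0,0.01,0,0,0,0],[0,0,0,0,0,0,0]]'|grep -E "pos|^force"
python3 -m jog '[[0,0,0,0,0,0,0],[0,0,0,0,0,0,0]]'|grep -E "pos|^force"
python3 - <<'E'
from h import *
s=eyes.capture("scene"); cv2.imwrite("pics/scene5.png",s[:,:,::-1])
a=cv2.resize(s[225:325,90:223],(798,600),interpolation=cv2.INTER_CUBIC); cv2.imwrite("pics/v2.png",a[:,:,::-1])
E
```

```text
eef_pos: [458.5, -360.7, 278.7]
force: [-0.9, 0.4, -2.1]
eef_pos: [458.3, -360.3, 207.9]
force: [-0.3, 0.0, -1.1]
eef_pos: [458.6, -361.6, 210.0]
force: [0.0, -0.4, -1.0]
```

View pics/v2.png

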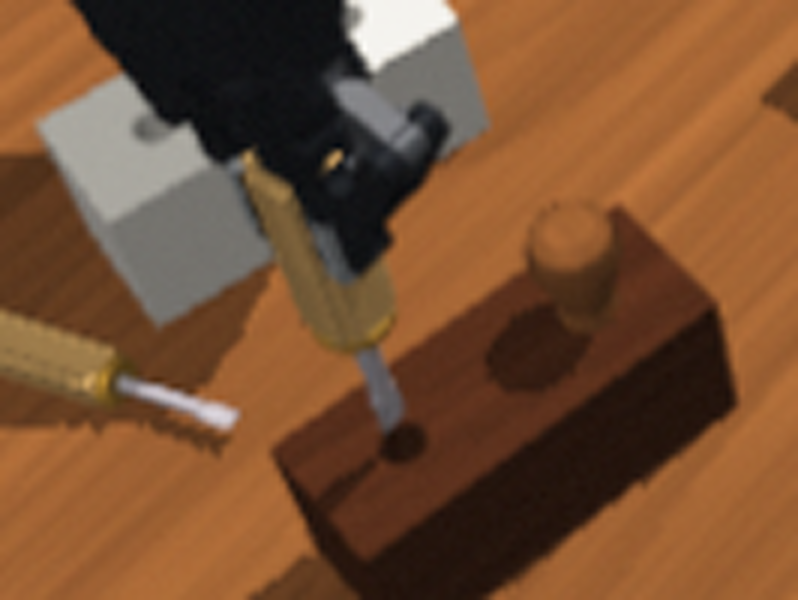

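Run:
```python
from h import *
f=lambda c:(np.array(c)+.5)/6-.5+np.array([90,225])
s=cv2.imread("pics/scene5.png").astype(int)
print("cols 148..164 rows 284..303");print(s[284:304,148:164].sum(2))
for c in[(391,424),(387,428),(393,422)]: print(c,onplane("scene",f(c),86.4))
print("hole",onplane("scene",f((403.5,442)),72)); print(sense()["eef_pos"])
```

```text
cols 148..164 rows 284..303
[[277 273 297 280 266 303 320 287 242 192 163 167 163 159 165 157]
 [310 310 300 292 279 290 286 215 166 162 167 161 163 163 162 158]
 [312 315 303 291 283 272 254 161 166 169 163 157 158 161 165 162]
 [316 320 310 295 285 269 262 200 162 160 162 158 162 158 168 158]
 [318 309 280 278 292 271 283 278 173 161 162 161 169 163 159 158]
 [274 242 212 247 295 279 284 293 186 161 160 159 164 162 151 160]
 [199 164 167 233 299 283 275 276 230 161 162 158 160 157 162 169]
 [164 159 161 219 319 301 278 277 253 185 165 166 168 165 168 170]
 [163 159 156 205 290 286 272 269 255 201 166 166 168 170 174 169]
 [163 160 155 166 216 265 251 274 260 202 169 169 172 164 163 164]
 [149 156 154 154 183 244 255 272 238 182 169 160 166 160 169 172]
 [153 154 159 167 188 226 251 238 168 120 123 135 155 164 179 177]
 [154 159 172 176 187 199 201 150  87  85  77  89 126 167 180 175]
 [167 171 173 173 165 149 117  58  72  74  65  78 100 153 174 167]
 [177 174 170 169 163 121  72  54  66  72  79  66  92 142 173 159]
 [177 172 169 171 159 110  71  61  66  75  72  74  94 146 163 159]
 [168 167 167 167 150  93  71  59  68  79  79  85 122 154 158 154]
 [167 167 159 131 134 126 100  71  73  79 105 125 155 162 152 164]
 [163 156 126  97 121 173 153 133 128 136 144 156 155 160 163 164]
 [133 123 101 120 152 174 170 165 161 158 165 158 158 164 166 170]]
(391, 424) [ 458.19798973 -361.13768356]
(387, 428) [ 458.23685198 -363.0580232 ]
(393, 422) [ 458.17852828 -360.1760156 ]
hole [ 458.4648962  -359.40924421]
[ 458.48374127 -361.61712579  209.84593414]
```

The crop shows the blade tip at zoomed (388,422), just above the empty hole at (403,441). Computed offset is about +1.5 mm in y. I correct that and lower.

```bash
python3 -m jog '[[0.0013,0.0003,0,0,0,0,0],[0,0,0.01,0,0,0,0],[0,0,0.006,0,0,0,0],[0,0,0.004,0,0,0,0],[0,0,0,0,0,0,0]]'|grep -E "pos|^force"
python3 -m jog '[[0,0,0.01,0,0,0,0],[0,0,0.01,0,0,0,0],[0,0,0,0,0,0,0]]'|grep -E "pos|^force"
python3 -m jog '[[0,0,0.012,0,0,0,0],[0,0,0.012,0,0,0,0],[0,0,0,0,0,0,0]]'|grep -E "pos|^force"; python3 st.py
```

```text
eef_pos: [458.1, -359.9, 187.9]
force: [0.0, -0.4, -0.8]
eef_pos: [457.8, -359.6, 166.9]
force: [-0.4, -1.2, -1.3]
eef_pos: [457.7, -359.5, 142.6]
force: [0.5, 0.3, -1.9]
30.25 T [-0.04   0.015  0.017] p [ 457.7 -359.5  142.6] yaw 1.639 j6 -0.93 grip 0.308
```

```bash
python3 -m jog '[[0,0,0.008,0,0,0,0],[0,0,0.002,0,0,0,0],[0,0,0,0,0,0,0]]'|grep -E "pos|^force"
python3 -m jog '[[0,0,0.001,0,0,0,0],[0,0,0,0,0,0,0],[0,0,0,0,0,0,0]]'|grep -E "pos|^force"
python3 -m jog '[[0,0,0.001,0,0,0,0],[0,0,0,0,0,0,0],[0,0,0,0,0,0,0]]'|grep -E "pos|^force"
```

```text
eef_pos: [458.3, -360.1, 134.5]
force: [0.1, 0.1, -1.6]
eef_pos: [458.4, -360.2, 134.0]
force: [-0.3, -0.8, -1.9]
eef_pos: [458.3, -360.2, 132.8]
force: [0.0, 1.0, -1.7]
```

```bash
for i in 1 2 3 4 5; do python3 -m jog '[[0,0,0.0007,0,0,0,0],[0,0,0,0,0,0,0]]'|grep -E "pos|^force"|tr '\n' ' '; echo; done
```

```text
eef_pos: [458.3, -360.1, 132.0] force: [-0.4, -0.3, -2.1] 
eef_pos: [458.3, -360.1, 131.3] force: [0.3, 0.3, -2.2] 
eef_pos: [458.3, -360.1, 130.6] force: [0.2, 0.7, -1.7] 
eef_pos: [458.3, -360.1, 129.9] force: [-0.6, -0.6, -0.8] 
eef_pos: [458.4, -360.2, 129.7] force: [-2.3, 0.3, 2.2]
```

Seated: contact came at z ≈ 129.7, as expected. I release slowly, rise clear and check.

```bash
python3 -m jog '[[0,0,0,0,0,0,0.03],[0,0,0,0,0,0,0.04],[0,0,0,0,0,0,0.05],[0,0,0,0,0,0,0.055],[0,0,0,0,0,0,0.055]]' 20|grep -E "pos|^force|grip"
python3 -m jog '[[0,0,-0.015,0,0,0,0.055],[0,0,-0.025,0,0,0,0.055],[0,0,-0.03,0,0,0,0.055],[0,0,-0.03,0,0,0,0.055],[0,0,-0.03,0,0,0,0.055]]' |grep -E "pos|^force"
python3 -m jog '[[-0.01,-0.04,-0.03,0,0,0,0.055],[-0.01,-0.04,0,0,0,0,0.055],[0,0,0,0,0,0,0.055],[0,0,0,0,0,0,0.055]]'|grep -E "time|pos"
python3 pan2.py
python3 - <<'E'
from h import *
s=eyes.capture("scene"); cv2.imwrite("pics/scene6.png",s[:,:,::-1])
a=cv2.resize(s[130:350,80:373],(798,599),interpolation=cv2.INTER_CUBIC); cv2.imwrite("pics/v3.png",a[:,:,::-1])
E
```

```text
eef_pos: [458.4, -360.2, 129.3]
force: [-0.1, 0.3, 0.5]
grip_width: 0.646
grip_force: 0.0
eef_pos: [458.3, -360.0, 260.6]
force: [0.6, -0.1, -0.0]
time_s: 33.55
eef_pos: [380.4, -385.5, 288.8]
pan -1.78
```

View pics/v3.png

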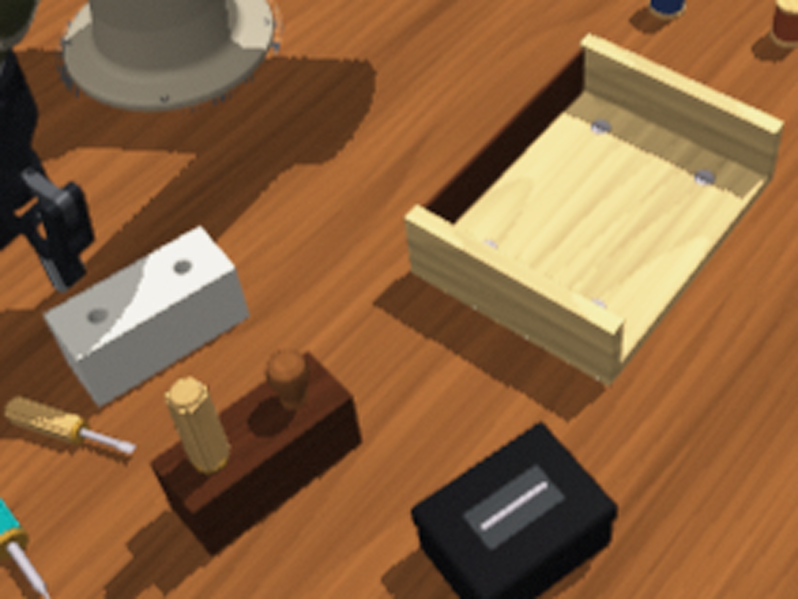

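The driver stands upright in the dark stand at (195,420), the bradawl and cash box are in place, and the panel is tight against the board. I'm handing it in.

```bash
python3 -c "from rig import finish_job; print(finish_job())"
```

```text
the job is handed in; nothing more can be done
None
```

I turned the loose cam clockwise until the wrist moment rose and the panel stopped moving, then put the screwdriver back upright in its hole and handed the job in; no verdict came back, and the cameras can't confirm the 0.15 mm gap.

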